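# Draw a charge of large milling balls from the feeder

### The job

Push the catch tray by its post along the rail, all the way to the end stop under the feeder that holds the large balls. Then press down that feeder's lever pad and keep it down until all three large balls have rolled into the tray, and let the pad come back up so that the gate is shut again. Do not touch the balls, do not work the small-ball feeder, and leave the tray in place and everything else standing where it is.

Things in the scene. Friction and masses are not known exactly. Their poses are not given: they have to be found in the camera images.
- rail: Fixed plywood board (100 x 420 x 8 mm) with two aluminium runners along its y; origin under its middle, on the table. +x points away from the robot (yaw within 0.2 rad), +y along the runners to the left. The two feeders stand on the robot's side of it, centred at x = -145 mm, y = +140 and -140 mm; which stands on which side varies.
- tray (a joint): Position of the catch tray along the rail, m, positive along the rail's +y, 0 in the middle; travel -0.14 to +0.14. At either end stop the tray is centred right under the outlet of the feeder on that side. Slides with about 1.2 N of friction and stays where it is left; cannot leave the rail.
- tray_in (a point): Centre of the catch tray's inner floor (21 mm above the table). Axes parallel to the rail's. Grey open tray, 130 mm (x) by 110 mm (y) outside, 5 mm walls, rims 50 mm above the table, the far (+x) wall 84 mm.
- tray_post (a point): Centre of the top of the tray's upright wooden push post: 18 mm (x) by 24 mm (y), standing against the outside of the tray's far wall, top 114 mm above the table (exposed from 14 mm up on its far side and both y sides).
- big_feeder: Fixed wooden feeder: an open-topped chute sloping down 0.12 rad along its +x, with three 36 mm white ceramic balls queued behind a steel gate plate at the low end. Origin under its middle, on the table; axes parallel to the rail's. Chute: x -100 to +90, |y| under 27, walls 95 (low end) to 118 mm high. Gate at x = 92 to 96; the lever it hangs on lies along y at x = 97, pivot at y +60, z 115.
- small_feeder: Fixed wooden feeder: an open-topped chute sloping down 0.12 rad along its +x, with three 24 mm white ceramic balls queued behind a steel gate plate at the low end. Origin under its middle, on the table; axes parallel to the rail's. Chute: x -100 to +90, |y| under 27, walls 95 (low end) to 118 mm high. Gate at x = 92 to 96; the lever it hangs on lies along y at x = 97, pivot at y +60, z 115.
- big_outlet (a point): Middle of the low end of the large-ball chute's floor, 65 mm above the table; axes parallel to the rail's.
- big_pad (a point): Centre of the upper face of the large-ball feeder's black press pad (38 x 36 mm), at the lever's end, about 132 mm from the chute's middle on the feeder's +y side. Moves with the lever: about 152 mm above the table with the gate shut, about 50 mm lower fully pressed. At rest it slopes 0.35 rad, rising away from the chute; fully pressed, 0.35 rad the other way.
- big_lever (a joint): Rocking lever of the large-ball feeder, rad: 0 = at rest, gate shut; grows as the pad is pressed down; 0.70 = fully pressed, gate about 40 mm up. Balls pass from about 0.55. Sprung: about 3 N on the pad starts it, about 7 N holds it fully down; it springs back and shuts the gate when let go. Pad 75 mm from the pivot.
- small_pad (a point): Centre of the upper face of the small-ball feeder's black press pad (38 x 36 mm), at the lever's end, about 132 mm from the chute's middle on the feeder's +y side. Moves with the lever: about 152 mm above the table with the gate shut, about 50 mm lower fully pressed. At rest it slopes 0.35 rad, rising away from the chute; fully pressed, 0.35 rad the other way.
- small_lever (a joint): Rocking lever of the small-ball feeder, rad: 0 = at rest, gate shut; grows as the pad is pressed down; 0.70 = fully pressed, gate about 40 mm up. Balls pass from about 0.55. Sprung: about 3 N on the pad starts it, about 7 N holds it fully down; it springs back and shuts the gate when let go. Pad 75 mm from the pivot.
- big_ball1_center (a point): Centre of large white ceramic ball 1 (36 mm across, about 90 g, 1 is nearest the gate); at rest on the tray floor it is about 18 mm above point tray_in.
- big_ball2_center (a point): Centre of large white ceramic ball 2 (36 mm across, about 90 g, 1 is nearest the gate); at rest on the tray floor it is about 18 mm above point tray_in.
- big_ball3_center (a point): Centre of large white ceramic ball 3 (36 mm across, about 90 g, 1 is nearest the gate); at rest on the tray floor it is about 18 mm above point tray_in.
- small_ball1_center (a point): Centre of small white ceramic ball 1 (24 mm across, 26 g, 1 is nearest the gate).
- small_ball2_center (a point): Centre of small white ceramic ball 2 (24 mm across, 26 g, 1 is nearest the gate).
- small_ball3_center (a point): Centre of small white ceramic ball 3 (24 mm across, 26 g, 1 is nearest the gate).
- glaze_jar: Round white glaze jar, 52 mm across, 62 mm high, standing between the two feeders. Loose bystander; origin at the centre of its underside.
- dark_jar: Round jar with black cap, 56 mm across, 70 mm high, beyond the tray. Loose bystander; origin at the centre of its underside.
- brush: Brush lying beyond the tray. Loose bystander; origin at the centre of its underside (its axis along x).
- clay_cup: Terracotta cup, 70 mm across, 75 mm high, beyond the tray. Loose bystander; origin at the centre of its underside.
- clay_bowl: Terracotta bowl, 130 mm across, 60 mm high, on the right. Loose bystander; origin at the centre of its underside.
- bud_vase: Small blue vase, 68 mm across, 85 mm high, on the left. Loose bystander; origin at the centre of its underside.
- mould_block: Plaster mould block, 90 x 70 x 50 mm, far left. Loose bystander; origin at the centre of its underside.
There are look-alikes about, which are no part of the job. Leave any yellow look-alike of the part that bears big_ball3_center alone.

How it is judged:
By the outcome, as a careful person would: the job done as asked, in the order asked, and still so for the second after the job is handed in, with the robot touching nothing.
It also fails if it takes over 45 s, if anything falls off the work surface, if the arm or the gripper's body presses on something with over 40 N, if the wrist force passes 120 N, or if a joint passes its speed limit or range.

### The arm

A 6-joint arm with a two-finger parallel gripper is mounted at the origin on the work surface. World frame = base frame: x ahead of the robot, y to its left, z up, the work surface at z = 0. Lengths are in mm, angles in rad, forces in N, time in s.
With the tool pointing down it reaches from about 350 to 1000 mm from the base axis. Payload 7.1 kg.
Tool frame: the origin (TCP) lies between the finger pads; the fingertips stand 17 mm ahead of it and the grasp point (between the pads) lies 2 mm behind it; z points along the fingers, y is the line along which they close (so a half turn about z gives the same grasp; the last joint's range is limited). The gripper opens to 85 mm and grips with 20 to 120 N. Pads are 22 mm wide; open, the fingers measure 114 mm over their backs; the gripper's body (76 mm by 85 mm) begins 54 mm behind the grasp point. The pads swing forward as they close: fully open they stand 13 mm farther back than shut.
Start: joints at [1.125, 0.423, 1.63, -0, 1.089, -0.019], TCP at [258.693, 568.932, 248.319] pointing down, gripper open.
Joint ranges: [-3, 3], [-0.9, 2.11], [0.09, 2.58], [-1.31, 4.45], [0.11, 2.69], [-2.54, 2.54]. Speed limits (rad/s): [2.39, 2.39, 3.01, 3.14, 3.14, 3.14].

### API

Orientations are given as a unit quaternion [w, x, y, z].
In Python, from cell import status, cams, manip gives the robot as it stands.
- The arm moves only by the tool arm_command, never from a script. Its argument "commands" is a list of rows, each a list of 7 numbers: the finger opening in m, from 0 to 0.0854, then the shift along the tool's x, y, z in m, then the turn, a rotation vector about the tool's x, y, z in degrees. A call has 1 to 8 rows; each row shifts and turns the commanded pose from where the row before left it, along the tool's axes as they then stand; what a row does not reach is not made up. A row lasts 1/10 s, in which the tool goes at most 50 mm and 8.59 degrees, less where a joint would pass 70% of its speed; a pose out of reach is approached as far as the arm can. A call is refused whole if a number of a shift passes 0.05 or a number of a turn 8.59, either way. A call with a gripper value outside its range is refused whole. The fingers move at their own pace and stop on an object; "force" is the grip in N (left out, the last holds). Time passes only in rows, so rows that do not move let the fingers close. It gives the time, the measured TCP pose, the force, the opening and the grip force at its end, in the units of the state.
- status.get_state(): the state, without advancing time (a new reading comes with each control period).
- cams.get_image(name): name is "side" or "top" or "wrist"; returns a dict with "pixels" (420x560x3 uint8, red, green, blue), "intrinsics" (3x3 intrinsics, pixels), "T" (4x4, takes a point from camera to world coordinates); the wrist camera has in their place "tool_from_camera" (4x4, takes a point from camera to tool coordinates, whose origin is the TCP and whose axes are the flange's). Camera axes: x right, y down, z forward; pixel columns grow to the right and rows downward; lengths in mm; the calibration is good to about 2 mm. A picture is of the moment at which its call begins: read the wrist's pose just before it. There is no depth.
- manip.hand_in(): hands the job in; it is judged then, once.
The state is a dict: "time": time; "joint_pos": joint angles; "qvel": joint speeds; "joint_torque": joint torques, N m; "tool_pos": TCP position; "tcp_rot": TCP orientation; "force": force on the tool from outside, world axes, zero at the start; "moment": the same for the moment, N m; "gripper_width": finger opening in mm; "finger_force": force on a finger pad.
Only numpy, scipy, OpenCV 4.12 (cv2) and the standard library are available. Lean on these libraries where they do the work, as an engineer would, in place of code of your own. Each camera call takes 0.05 s, during which the arm holds its last target. There are 200 camera calls.

## Working session

There is one attempt and no reset: what is moved stays moved. The work goes in short steps, Python scripts to look and compute and a tool call to move; the robot and the scene stay as the last step left them, time stands still between calls to the robot, and variables do not carry over. Pictures are saved under pics/ and viewed, at most 10 in all, crops included, and the job is handed in when it is done.

Besides the shell and the picture viewer there is one more tool, called after "Call:" as name(argument=value, ...), one argument or row to a line, values as JSON. arm_command: Moves the arm, as the interface text tells. Its arguments: {"type":"object","properties":{"commands":{"type":"array","items":{"type":"array","items":{"type":"number"}}},"force":{"type":"number"}},"required":["commands"]}

```bash
mkdir -p pics; python3 - <<'E'
from cell import status,cams
import cv2,numpy as np
s=status.get_state();print(s)
for n in("top","side"):
    d=cams.get_image(n);cv2.imwrite(f"pics/{n}0.png",d["pixels"][:,:,::-1]);np.savez(f"{n}.npz",K=d["intrinsics"],T=d["T"]);print(d["intrinsics"],d["T"])
E
```

```text
{'time': 0.0, 'joint_pos': array([ 1.12497466e+00,  4.23874069e-01,  1.63067737e+00,  3.50333729e-05,
        1.08861317e+00, -1.90058475e-02]), 'qvel': array([-0.00066289, -0.00145784, -0.00069127, -0.00055474, -0.00115293,
       -0.00037643]), 'joint_torque': array([ 2.51807258e-03, -5.57393217e+01, -2.81749159e+01,  1.71732045e-04,
        7.19670774e-03,  1.77194664e-05]), 'tool_pos': array([258.4822202 , 568.47513034, 247.52989067]), 'tcp_rot': array([-1.96127626e-04,  2.11799607e-01,  9.77312800e-01, -7.61270854e-04]), 'force': array([-0.56843823,  0.19112631, -0.12721405]), 'moment': array([-0.00085669,  0.00571333,  0.01228729]), 'finger_force': 0.0, 'gripper_width': 85.20560818453612}
[[427.53211309   0.         278.0215842 ]
 [  0.         427.53211309 209.83273355]
 [  0.           0.           1.        ]] [[-7.21276764e-03 -9.97395270e-01  7.17680409e-02  4.61629836e+02]
 [-9.99968991e-01  7.42100952e-03  2.63537654e-03 -1.73676619e+01]
 [-3.16110341e-03 -7.17468071e-02 -9.97417868e-01  1.23272749e+03]
 [ 0.00000000e+00  0.00000000e+00  0.00000000e+00  1.00000000e+00]]
[[380.8703818    0.         281.08236828]
 [  0.         380.8703818  211.51034429]
 [  0.           0.           1.        ]] [[ 9.96030705e-01 -5.59723710e-02  6.92093076e-02  4.64304003e+02]
 [-8.85544134e-02 -7.01721007e-01  7.06926972e-01 -7.46829670e+02]
 [ 8.99724630e-03 -7.10249760e-01 -7.03892270e-01  8.43634573e+02]
 [ 0.00000000e+00  0.00000000e+00  0.00000000e+00  1.00000000e+00]]
```

View pics/top0.png

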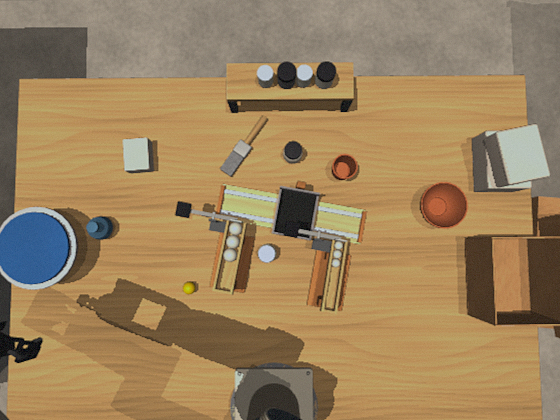

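View pics/side0.png

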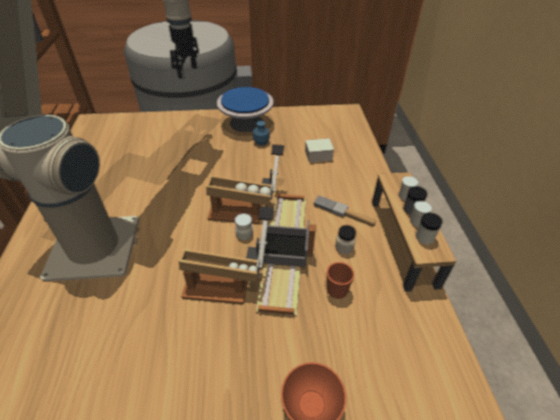

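The top view shows the big-ball feeder on the left (balls around (233,240)), with its black pad at (183,209). The tray is at (297,212) and its post at (301,185). I'll enlarge this area to measure it.

```bash
python3 - <<'E'
import cv2
i=cv2.imread("pics/top0.png")[170:310,170:370];cv2.imwrite("pics/c0.png",cv2.resize(i,None,fx=4,fy=4,interpolation=cv2.INTER_CUBIC))
E
cat > h.py <<'E'
import numpy as np
def w(u,v,z,n="top"):
    d=np.load(f"{n}.npz");r=d["T"][:3,:3]@np.linalg.inv(d["K"])@[u,v,1];o=d["T"][:3,3]
    return (o+r*(z-o[2])/r[2])[:2].round(1)
E
```

```text
(no output)
```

View pics/c0.png

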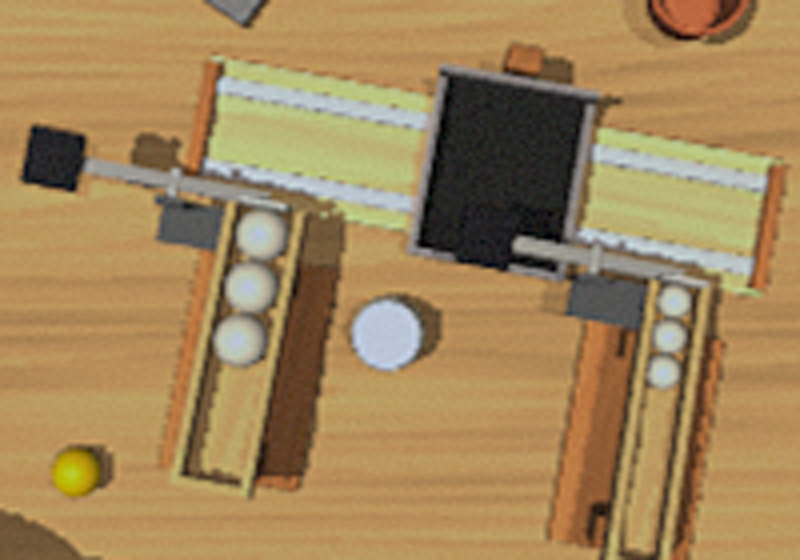

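The crop shows the big pad centred at (54,157), the post top at (524,58), the rail's far-left corner at (215,60), its far-right corner at (783,160) and its near-right corner at (757,292).

```bash
python3 - <<'E'
from h import w
import numpy as np
from scipy.spatial.transform import Rotation as R
from cell import status
f=lambda x,y,z:w(170+x/4,170+y/4,z)
fl,fr,nr=f(218,58,8),f(783,160,8),f(757,292,8)
print("rail",fl,fr,nr,np.linalg.norm(fl-fr),np.linalg.norm(fr-nr))
d=fl-fr;yaw=np.arctan2(-d[0],d[1]);c=(fl+nr)/2;print("yaw",yaw,"c",c)
M=np.array([[np.cos(yaw),-np.sin(yaw)],[np.sin(yaw),np.cos(yaw)]])
pad=f(54,157,152);post=f(524,58,114)
print("pad",pad,"inrail",(pad-c)@M,"pred",c+M@[-48,272], "post",post,(post-c)@M)
tr=[f(440,68,84),f(598,95,84),f(412,250,50),f(562,278,50)]
print("tray corners rail",[((t-c)@M).round() for t in tr])
for n,(x,y,z,)in dict(dark=(293*4-680,150*4-680,70),cup=(344*4-680,166*4-680,75),brushhandle=(0,0,0)).items():print(n,f(x,y,z))
print("stop post",c+M@[74,140]); s=status.get_state()
print(R.from_quat(s["tcp_rot"],scalar_first=True).as_matrix().round(3))
E
```

```text
rail [624.2 139.8] [ 547.4 -265.9] [ 453.1 -245.3] 412.90523125773063 96.5238312542555
yaw -0.1870886052241321 c [538.65 -52.75]
pad [542.7 225.2] inrail [-47.71912175 273.8530453 ] pred [542.07935834 223.4315336 ] post [608.6 -75.4] [72.94224611 -9.24411877]
tray corners rail [array([60., 45.]), array([ 61., -64.]), array([-64.,  42.]), array([-64., -64.])]
dark [710.2 -56.7]
cup [ 663.7 -195.5]
brushhandle [669.  299.7]
stop post [637.39856726  71.04305499]
[[-0.91   0.414 -0.001]
 [ 0.414  0.91  -0.001]
 [-0.    -0.001 -1.   ]]
```

Call:
arm_command(
  commands=[
    [0, 0, 0, 0, 0, 0, -6.9],
    [0, 0, 0, 0, 0, 0, -6.9],
    [0, -0.029, -0.038, 0, 0, 0, 0],
    [0, -0.029, -0.038, 0, 0, 0, 0],
    [0, -0.029, -0.038, 0, 0, 0, 0],
    [0, -0.029, -0.038, 0, 0, 0, 0],
    [0, -0.029, -0.038, 0, 0, 0, 0],
    [0, -0.029, -0.038, 0, 0, 0, 0],
  ],
  force=30,
)

```text
time: 0.9
tool_pos: [387.8, 310.9, 248.1]
tcp_rot: [-0.0, 0.093, 0.996, -0.0]
force: [0.5, 0.1, 0.2]
gripper_width: 0.0
finger_force: 0.0
```

Call:
arm_command(
  commands=[
    [0, -0.029, -0.038, 0, 0, 0, 0],
    [0, -0.029, -0.038, 0, 0, 0, 0],
    [0, -0.029, -0.038, 0, 0, 0, 0],
    [0, -0.029, -0.038, 0, 0, 0, 0],
    [0, -0.029, -0.038, 0, 0, 0, 0],
    [0, -0.029, -0.038, 0, 0, 0, 0],
    [0, -0.029, -0.038, 0, 0, 0, 0],
    [0, 0, 0, 0, 0, 0, 0],
  ],
)

```text
time: 1.7
tool_pos: [540.0, 9.2, 248.3]
tcp_rot: [0.001, 0.095, 0.995, -0.0]
force: [0.0, 0.9, 0.8]
gripper_width: -0.1
finger_force: 0.0
```

```bash
cat >> h.py <<'E'
from scipy.spatial.transform import Rotation as R
yaw=-0.187;c=np.array([538.65,-52.75]);M=np.array([[np.cos(yaw),-np.sin(yaw)],[np.sin(yaw),np.cos(yaw)]])
def st(goal=None):
    "goal: rail x,y, world z of TCP -> tool-axis shift"
    from cell import status
    s=status.get_state();p=s["tool_pos"];r=R.from_quat(s["tcp_rot"],scalar_first=True).as_matrix()
    print("t",s["time"].__round__(2),"rail",((p[:2]-c)@M).round(1),"world",p.round(1),"F",s["force"].round(1),"w",round(s["gripper_width"],1))
    print("tooly ang err deg",np.degrees(np.arctan2(r[0,1],r[1,1])+yaw).round(2),"z",r[:,2].round(3))
    if goal is not None: print("shift",(r.T@(np.r_[c+M@goal[:2],goal[2]]-p)).round(1))
E
python3 -c "
from h import *
st((74,-60,108))"
```

```text
t 1.7 rail [-10.2  61.2] world [540.    9.2 248.3] F [0.  0.9 0.8] w -0.1
tooly ang err deg 0.22 z [ 0.001 -0.001 -1.   ]
shift [ -84.4 -120.7  140.5]
```

Call:
arm_command(
  commands=[
    [0, -0.028, -0.04, 0, 0, 0, 0],
    [0, -0.028, -0.04, 0, 0, 0, 0],
    [0, -0.028, -0.041, 0, 0, 0, 0],
    [0, 0, 0, 0.04, 0, 0, 0],
    [0, 0, 0, 0.04, 0, 0, 0],
    [0, 0, 0, 0.04, 0, 0, 0],
    [0, 0, 0, 0.018, 0, 0, 0],
    [0, 0, 0, 0, 0, 0, 0],
  ],
)

```text
time: 2.5
tool_pos: [595.4, -119.6, 106.9]
tcp_rot: [-0.003, 0.093, 0.996, 0.0]
force: [-0.1, 0.7, 1.0]
gripper_width: -0.3
finger_force: 0.0
```

```bash
python3 - <<'E'
from h import *
from cell import cams
import cv2
st((74,-60,108))
a=cams.get_image("top")["pixels"][170:310,170:370,::-1]
b=cams.get_image("side")["pixels"][140:300,200:370,::-1]
o=np.vstack([cv2.resize(a,(400,280),interpolation=2),])
o=np.hstack([o,cv2.resize(b,(298,280),interpolation=2)]);cv2.imwrite("pics/c1.png",o)
E
```

```text
t 2.5 rail [ 68.2 -55.1] world [ 595.4 -119.6  106.9] F [-0.1  0.7  1. ] w -0.3
tooly ang err deg -0.08 z [-0.007  0.002 -1.   ]
shift [-5.8 -4.9 -1.2]
```

View pics/c1.png

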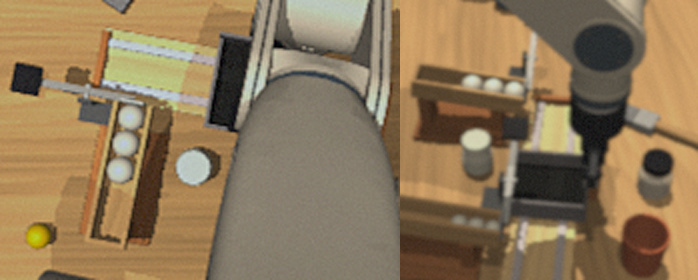

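The side view shows the closed fingers beside the far wall on the post's right-hand side, clear of everything. I'll shift slightly in x and start pushing.

Call:
arm_command(
  commands=[
    [0, -0.006, 0, 0, 0, 0, 0],
    [0, 0, 0.01, 0, 0, 0, 0],
    [0, 0, 0.01, 0, 0, 0, 0],
    [0, 0, 0.01, 0, 0, 0, 0],
    [0, 0, 0.01, 0, 0, 0, 0],
    [0, 0, 0.01, 0, 0, 0, 0],
    [0, 0, 0.01, 0, 0, 0, 0],
    [0, 0, 0.01, 0, 0, 0, 0],
  ],
)

```text
time: 3.4
tool_pos: [617.0, -52.1, 110.3]
tcp_rot: [-0.0, 0.093, 0.996, -0.0]
force: [-0.4, -2.3, 1.1]
gripper_width: -0.2
finger_force: 0.9
```

```bash
python3 - <<'E'
from h import *
st((74,113,107))
E
```

```text
t 3.4 rail [76.8 15.2] world [617.  -52.1 110.3] F [-0.4 -2.3  1.1] w -0.2
tooly ang err deg -0.07 z [-0. -0. -1.]
shift [ 2.7 97.8  3.3]
```

Contact: the force is about 2 N, as expected. I'll keep pushing.

Call:
arm_command(
  commands=[
    [0, 0.002, 0.012, 0, 0, 0, 0],
    [0, 0, 0.012, 0, 0, 0, 0],
    [0, 0, 0.012, 0, 0, 0, 0],
    [0, 0, 0.012, 0, 0, 0, 0],
    [0, 0, 0.012, 0, 0, 0, 0],
    [0, 0, 0.01, 0, 0, 0, 0],
    [0, 0, 0.008, 0, 0, 0, 0],
    [0, 0, 0.006, 0, 0, 0, 0],
  ],
)

```text
time: 4.2
tool_pos: [630.4, 30.7, 110.2]
tcp_rot: [-0.0, 0.093, 0.996, 0.0]
force: [0.2, -0.9, -1.6]
gripper_width: -0.0
finger_force: 0.7
```

```bash
python3 - <<'E'
from h import *
st((74,113,107))
E
```

```text
t 4.2 rail [74.7 99.1] world [630.4  30.7 110.2] F [ 0.2 -0.9 -1.6] w -0.0
tooly ang err deg -0.08 z [-0.  0. -1.]
shift [ 0.6 13.9  3.2]
```

Call:
arm_command(
  commands=[
    [0, 0, 0.004, 0, 0, 0, 0],
    [0, 0, 0.004, 0, 0, 0, 0],
    [0, 0, 0.003, 0, 0, 0, 0],
    [0, 0, 0.002, 0, 0, 0, 0],
    [0, 0, 0, 0, 0, 0, 0],
  ],
)

```text
time: 4.7
tool_pos: [632.9, 42.9, 110.3]
tcp_rot: [0.0, 0.093, 0.996, 0.0]
force: [-0.5, -0.2, -0.3]
gripper_width: -0.1
finger_force: 0.0
```

Call:
arm_command(
  commands=[
    [0, 0, 0.002, 0, 0, 0, 0],
    [0, 0, 0.002, 0, 0, 0, 0],
    [0, 0, 0.002, 0, 0, 0, 0],
    [0, 0, 0, 0, 0, 0, 0],
  ],
)

```text
time: 5.1
tool_pos: [633.7, 47.1, 110.4]
tcp_rot: [-0.0, 0.093, 0.996, -0.001]
force: [-1.5, -10.0, 1.6]
gripper_width: 0.2
finger_force: 4.7
```

At 10 N the tray is against the end stop. I'll back off, rise and go towards the pad.

Call:
arm_command(
  commands=[
    [0, 0, -0.01, 0, 0, 0, 0],
    [0, 0, -0.01, 0, 0, 0, 0],
    [0, 0, 0, -0.035, 0, 0, 0],
    [0, 0, 0, -0.04, 0, 0, 0],
    [0, 0, 0, -0.04, 0, 0, 0],
    [0, 0.03, 0.038, 0, 0, 0, 0],
    [0, 0.03, 0.038, 0, 0, 0, 0],
    [0, 0.03, 0.038, 0, 0, 0, 0],
  ],
)

```text
time: 5.9
tool_pos: [562.3, 158.2, 225.9]
tcp_rot: [0.001, 0.094, 0.996, 0.0]
force: [0.5, 0.8, -0.1]
gripper_width: -0.1
finger_force: 0.0
```

Call:
arm_command(
  commands=[
    [0, 0.03, 0.038, 0, 0, 0, 0],
    [0, 0, 0.025, 0, 0, 0, 0],
    [0, 0, 0, 0, 0, 0, 0],
  ],
)

```text
time: 6.2
tool_pos: [545.0, 227.8, 225.8]
tcp_rot: [0.001, 0.091, 0.996, 0.001]
force: [-0.3, -0.8, 0.2]
gripper_width: -0.3
finger_force: 0.0
```

```bash
python3 - <<'E'
from h import *
from cell import cams,status
import cv2
st((-48,273,200))
a=cams.get_image("top")["pixels"][160:300,165:365,::-1]
b=cams.get_image("wrist");wi=b["pixels"][:,:,::-1];np.savez("wrist.npz",K=b["intrinsics"],X=b["tool_from_camera"],p=status.get_state()["tool_pos"],q=status.get_state()["tcp_rot"])
o=np.hstack([cv2.resize(a,(400,280),interpolation=2),cv2.resize(wi,(373,280))]);cv2.imwrite("pics/c2.png",o)
E
```

```text
t 6.2 rail [-45.9 276.9] world [545.  227.8 225.8] F [-0.3 -0.8  0.2] w -0.3
tooly ang err deg -0.26 z [ 0.001  0.001 -1.   ]
shift [ 2.1 -3.9 25.8]
```

View pics/c2.png

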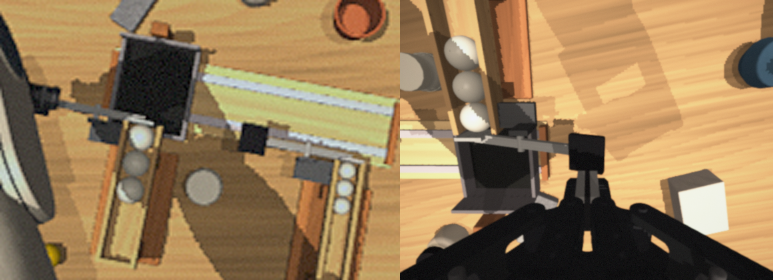

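The tray is at the left stop. In the wrist view the pad is centred at about (281,228) full-size, just beyond the fingertips. I'll check where that puts it.

```bash
python3 - <<'E'
from h import *
d=np.load("wrist.npz");r=R.from_quat(d["q"],scalar_first=True).as_matrix()
o=d["p"]+r@d["X"][:3,3];v=r@d["X"][:3,:3]@np.linalg.inv(d["K"])@[281,228,1]
P=o+v*(152-o[2])/v[2];print(P,(P[:2]-c)@M)
st(((P[:2]-c)@M).tolist()+[175])
E
```

```text
[542.02255499 226.59475385 152.        ] [-48.61979297 275.10176546]
t 6.3 rail [-45.4 274.1] world [545.  225.  225.3] F [ 0.  -0.1 -1. ] w 0.2
tooly ang err deg -0.12 z [ 0. -0. -1.]
shift [ 3.2  1.  50.3]
```

Call:
arm_command(
  commands=[
    [0, 0.003, 0, 0.03, 0, 0, 0],
    [0, 0, 0, 0.025, 0, 0, 0],
    [0, 0, 0, 0.015, 0, 0, 0],
    [0, 0, 0, 0.012, 0, 0, 0],
    [0, 0, 0, 0.012, 0, 0, 0],
    [0, 0, 0, 0.006, 0, 0, 0],
    [0, 0, 0, 0, 0, 0, 0],
  ],
)

```text
time: 7.0
tool_pos: [542.9, 225.5, 125.4]
tcp_rot: [0.0, 0.093, 0.996, 0.0]
force: [-0.9, 1.8, 5.4]
gripper_width: 0.0
finger_force: 3.5
```

Call:
arm_command(
  commands=[
    [0, 0, 0, 0.002, 0, 0, 0],
    [0, 0, 0, 0.002, 0, 0, 0],
    [0, 0, 0, 0, 0, 0, 0],
  ],
)

```text
time: 7.3
tool_pos: [542.9, 225.2, 122.1]
tcp_rot: [0.001, 0.093, 0.996, 0.0]
force: [-1.7, -0.6, 7.1]
gripper_width: 0.1
finger_force: 3.5
```

Call:
arm_command(
  commands=[
    [0, 0, 0, 0.002, 0, 0, 0],
    [0, 0, 0, 0, 0, 0, 0],
    [0, 0, 0, 0, 0, 0, 0],
    [0, 0, 0, 0, 0, 0, 0],
    [0, 0, 0, 0, 0, 0, 0],
    [0, 0, 0, 0, 0, 0, 0],
    [0, 0, 0, 0, 0, 0, 0],
    [0, 0, 0, 0, 0, 0, 0],
  ],
)

```text
time: 8.1
tool_pos: [542.8, 225.0, 120.3]
tcp_rot: [0.0, 0.093, 0.996, 0.0]
force: [-1.1, -0.7, 7.6]
gripper_width: 0.1
finger_force: 3.4
```

```bash
python3 - <<'E'
from h import *
from cell import cams
import cv2
st()
a=cams.get_image("top")["pixels"][160:300,165:365,::-1]
b=cams.get_image("side")["pixels"][140:300,200:370,::-1]
w_=cams.get_image("wrist")["pixels"][:,:,::-1]
o=np.hstack([cv2.resize(x,(260,280),interpolation=2) for x in (a[:,:130],b[:150,:140],w_[:,:390])]);cv2.imwrite("pics/c3.png",o)
E
```

```text
t 8.1 rail [-47.6 273.7] world [542.8 225.  120.3] F [-1.1 -0.7  7.6] w 0.1
tooly ang err deg -0.03 z [ 0.001  0.    -1.   ]
```

View pics/c3.png

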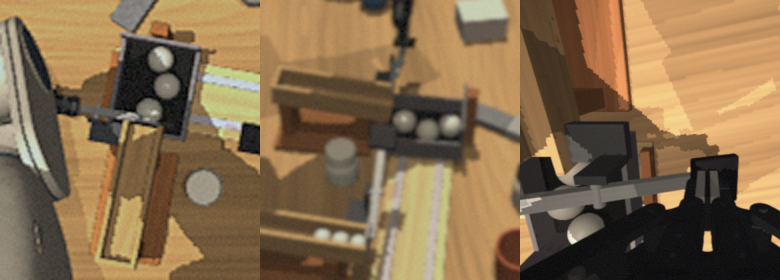

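All three balls are in the tray in both views, and the chute is empty. I'll wait a moment, then release slowly.

Call:
arm_command(
  commands=[
    [0, 0, 0, 0, 0, 0, 0],
    [0, 0, 0, 0, 0, 0, 0],
    [0, 0, 0, 0, 0, 0, 0],
    [0, 0, 0, 0, 0, 0, 0],
    [0, 0, 0, 0, 0, 0, 0],
    [0, 0, 0, 0, 0, 0, 0],
    [0, 0, 0, -0.006, 0, 0, 0],
    [0, 0, 0, -0.01, 0, 0, 0],
  ],
)

```text
time: 9.05
tool_pos: [542.9, 225.7, 136.2]
tcp_rot: [0.001, 0.093, 0.996, 0.001]
force: [-1.6, 1.7, 5.5]
gripper_width: -0.1
finger_force: 2.8
```

Call:
arm_command(
  commands=[
    [0, 0, 0, -0.012, 0, 0, 0],
    [0, 0, 0, -0.012, 0, 0, 0],
    [0, 0, 0, -0.012, 0, 0, 0],
    [0, 0, 0, -0.03, 0, 0, 0],
    [0, 0, 0, -0.04, 0, 0, 0],
    [0, 0, 0.04, 0, 0, 0, 0],
    [0, 0, 0.04, 0, 0, 0, 0],
    [0, 0, 0.04, 0, 0, 0, 0],
  ],
)

```text
time: 9.85
tool_pos: [564.6, 344.7, 242.4]
tcp_rot: [0.0, 0.093, 0.996, 0.0]
force: [0.0, 0.0, 0.3]
gripper_width: -0.2
finger_force: 0.0
```

Call:
arm_command(
  commands=[
    [0, 0, 0.04, 0, 0, 0, 0],
    [0, 0, 0.04, 0, 0, 0, 0],
    [0, 0, 0, 0, 0, 0, 0],
    [0, 0, 0, 0, 0, 0, 0],
    [0, 0, 0, 0, 0, 0, 0],
  ],
)

```text
time: 10.35
tool_pos: [578.7, 421.2, 241.1]
tcp_rot: [-0.0, 0.093, 0.996, -0.0]
force: [0.3, -0.7, 1.3]
gripper_width: -0.1
finger_force: 0.0
```

```bash
python3 - <<'E'
from h import *
from cell import cams
import cv2
st()
a=cams.get_image("top")["pixels"][110:300,90:350,::-1]
b=cams.get_image("side")["pixels"][120:300,190:370,::-1]
o=np.hstack([cv2.resize(a,(410,300),interpolation=2),cv2.resize(b,(380,300),interpolation=2)]);cv2.imwrite("pics/c4.png",o)
E
```

```text
t 10.35 rail [-48.7 473.1] world [578.7 421.2 241.1] F [ 0.3 -0.7  1.3] w -0.1
tooly ang err deg -0.04 z [-0.001 -0.001 -1.   ]
```

View pics/c4.png

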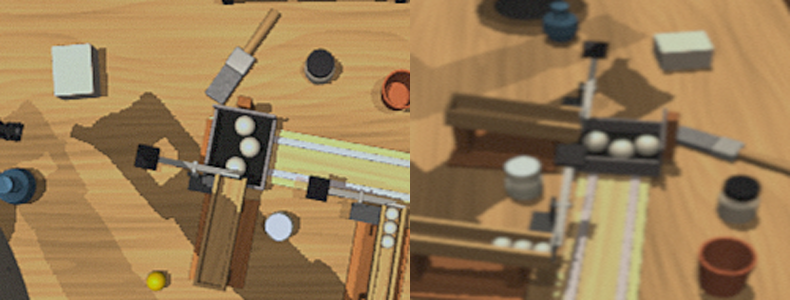

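The three balls are in the tray, the pad is back up and nothing else has moved. One last check of the tray position, then I'll hand in.

```bash
python3 - <<'E'
from h import *
p=w(90+246*260/410,110+102*190/300,114);y=(p-c)@M;print(y)
from cell import manip
if abs(y[1]-140)<8: print(manip.hand_in())
E
```

```text
[ 72.94368296 138.11902156]
the job is handed in; nothing more can be done
None
```

The job is handed in: the tray is at the end stop under the large-ball feeder, all three large balls are in it, and the pad is back up with the gate shut (about 10 s of the 45 s used).

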